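# Set the bench vacuum valve two turns open and stay on the handle

## Task

Get the bench vacuum point ready for the pump to be started. Pull the snug push-on cap off the hose spigot and leave it in the round steel dish, shut the valve fully home against its stop (clockwise), and from there open it exactly two turns. Finish while still holding the wheel's upright handle in the gripper at that setting, ready to shut the valve at once when the pump starts; knock nothing over.

Things in the scene. Friction and masses are not known exactly. Their poses are not given: they have to be found in the camera images.
- valve_wheel (a joint): handwheel of the cast-iron diaphragm valve, rad: 0 = fully shut, against the stop; grows as the wheel turns anticlockwise seen from above (opening), one turn = 6.283; opening ends at 22.6. Starts between 2.5 and 7.5. It turns about a vertical axis, does not rise, stays where it is left and needs about 0.18 N m (4 N at the handle)
- wheel_axis (a point): point on the wheel's vertical axis, 172 mm above the bench, level with the middle of the handle; fixed to the valve. The wheel has three spokes and measures 113 mm over its round rim, which is 13 mm thick with its upper edge 138 mm above the bench (boss under the handle 140 mm, hub nut 144 mm)
- handle_mid (a point): middle of the upright black handle on the wheel's rim, 50 mm from the wheel's axis, 172 mm above the bench. The handle is round, 21 mm across at the middle (17 mm near its ends), from 140 to 200 mm above the bench; it revolves freely on its own pin, so a gripper need not turn while it goes round
- valve_handle: the same handle, as a part of its own: origin on its axis at its lower end, 139.5 mm above the bench, z up
- valve: bench vacuum point, fixed to the bench: pipe up through a deck flange, diaphragm valve, pipe to an elbow with the hose spigot. Origin on the bench under the wheel's axis, z up; the spigot stands 170 mm from there along its -y, the deck flange 115 mm along its +y; pipe 24 mm thick, its upper side 62 mm above the bench
- spigot_top (a point): centre of the top of the upright brass hose spigot, 115 mm above the bench: 16 mm thick with a rounded bead 19 mm thick around it, standing 30 mm above a brass shoulder of 33 mm diameter at 85 mm height
- cap: ribbed aluminium push-on cap, round, 33 mm across, 36 mm high, 130 g, closed on top. It starts pushed down over the spigot, lower edge on the shoulder (85 mm above the bench, top at 121 mm). Snug lips inside snap over the bead: it takes some 10 to 22 N straight up over the first 12 mm, then less; free after 30 mm. Origin at the centre of its open lower end, z towards its closed top
- cap_mid (a point): middle of the cap, 18 mm above the origin of cap on its axis
- dish: round stainless dish, loose, 250 g, 132 mm across the rim, 30 mm high, inside 120 mm across at the floor, floor 3 mm thick; origin at the centre of its underside, z up. Either to the left or to the right of the valve
- slide_box: closed white slide box, loose, 107 x 90 mm, 34 mm high; stands in the place on the other side of the valve from the dish; origin at the centre of its underside
- reagent_bottle: square white plastic bottle with a black screw cap, loose, 56 x 56 mm, 114 mm high, behind the valve; origin at the centre of its underside, z up
- staining_jar: glass slide-staining jar with lid, loose, 50 x 58 mm, 102 mm high, behind to the left; origin at the centre of its underside, z up
- drop_bottle: brown dropper bottle with rubber teat, loose, 36 mm across, 90 mm high, behind to the right; origin at the centre of its underside, z up
Mind the look-alikes: they are no part of the job. What is meant by the cap is not black, and is the smaller of those in its own colour.

How it is judged:
On the way:
1. the valve is shut fully home against its stop (value of joint valve_wheel below 0.12 rad), for 0.1 s.
At the end, for the whole second after the job is handed in: the wheel stands two turns (12.57 rad, within 0.3 rad) open from its stop and still, the gripper holds the handle between its fingers (more than 2 N, TCP within 22 mm of its axis and 45 mm of its middle), and the cap lies at rest in the upright dish (value of joint valve_wheel between 12.266 and 12.866 rad and velocity of joint valve_wheel between -0.1 and 0.1 rad/s and contact force between the fingers and valve_handle above 2 N and horizontal distance between the grasp point and handle_mid below 0.022 m and distance between the grasp point and handle_mid below 0.045 m and horizontal distance between cap_mid and dish below 0.055 m and z of cap_mid in the frame of dish below 0.04 m and contact force between cap and dish above 0.03 N and linear speed of cap below 0.03 m/s and angle between dish's own z axis and vertical below 0.15 rad); the arm keeps its last pose, push and grip.
It fails at once if a bottle, jar, box or the dish is knocked over (angle between any of reagent_bottle, staining_jar, drop_bottle, slide_box, dish's own z axis and vertical above 0.6 rad).
It also fails if it takes over 72 s, if anything falls off the work surface, if the arm or the gripper's body presses on something with over 40 N, if the wrist force passes 120 N, or if a joint passes its speed limit or range.

## Robot

A 6-joint arm with a two-finger parallel gripper is mounted at the origin on the work surface. World frame = base frame: x ahead of the robot, y to its left, z up, the work surface at z = 0. Lengths are in m, angles in rad, forces in N, time in s.
With the tool pointing down it reaches from about 0.35 to 0.975 m from the base axis. Payload 4.9 kg.
Tool frame: the origin (TCP) lies between the finger pads, 19 mm behind the fingertips; this is the grasp point; z points along the fingers, y is the line along which they close (so a half turn about z gives the same grasp; the last joint's range is limited). The gripper opens to 85 mm and grips with 20 to 120 N. Pads are 22 mm wide; open, the fingers measure 114 mm over their backs; the gripper's body (76 mm by 85 mm) begins 54 mm behind the grasp point. The pads swing forward as they close: fully open they stand 13 mm farther back than shut.
Start: joints at [1.053, 0.053, 1.613, -0, 1.476, -0.119], TCP at [0.243, 0.576, 0.25] pointing down, gripper open.
Joint ranges: [-3.01, 3.01], [-1.01, 2.22], [0.06, 2.58], [-1.02, 4.17], [0.09, 2.62], [-3.14, 3.14]. Speed limits (rad/s): [2.57, 2.57, 3.14, 3.14, 3.14, 3.14].

## Interface

Orientations are given as a unit quaternion [w, x, y, z].
In Python, from plant import manip gives the robot as it stands. The module is installed in compiled form; this text tells all that it offers.
- The arm moves only by the tool arm_command, never from a script. Its argument "moves" is a list of rows, each a list of 3 entries, a list of its own where there are three numbers: the opening, from -1 (shut) to 1 (fully open), then the shift along the tool's x, y, z in units of 0.15 m (1.0 is 0.15 m), then the turn about the tool's z in units of 2 pi rad (1.0 is 2 pi rad). A call has 1 to 20 rows; each row is the pose to reach, as a shift and turn from the pose commanded when the call began, along the tool's axes at that moment, turning the shorter way round; what a row does not reach only later rows make up. A row lasts 1/12 s, in which the tool goes at most 41.7 mm and 7.16 degrees, less where a joint would pass 70% of its speed; a pose out of reach is approached as far as the arm can. A call with a number of a shift or a turn outside -1 to 1 is refused whole. A call with a gripper value outside its range is refused whole. The fingers move at their own pace and stop on an object; the grip force is fixed at half the most. Time passes only in rows, so rows that repeat a pose let the fingers close. It gives the time, the measured TCP pose, the force, the opening and the grip force at its end, in the units of the state.
- manip.state(): the state, without advancing time (a new reading comes with each control period).
- manip.grab_frame(name): name is "scene" or "top"; returns a dict with "frame" (384x512x3 uint8, red, green, blue), "fx", "fy", "cx", "cy" (pixels), "R" (3x3) and "t" (3): a world point X has camera coordinates R X + t. Camera axes: x right, y down, z forward; pixel columns grow to the right and rows downward; lengths in m; the calibration is good to about 2 mm. A picture is of the moment at which its call begins. There is no depth.
- manip.job_done(): hands the job in; it is judged then, once.
Trained networks look in a picture, given as the dict that the camera call returned (one of the last four; its "shot" number tells which), for a name from the list of things; names that differ only in an ending like _2 or _b are one class to them, and where a whole thing is asked for, a point or a joint stands for the part that bears it (a point fixed in the world has none). Each returns a list of dicts, best first, with "confidence" (0 to 1); they miss things now and then, are a little off and sometimes report something else, mostly with a low value. They report only what shows in the picture. A call takes as long as a camera call. They do not tell look-alikes from the thing itself.
- manip.search_frame(picture, target): "extent" ([left, top, right, bottom] in pixels, round what is visible of it).
The state is a dict: "time": time; "joint_pos": joint angles; "joint_vel": joint speeds; "joint_efforts": joint torques, N m; "tool_pos": TCP position; "tool_rot": TCP orientation; "contact_force": force on the tool from outside, world axes, zero at the start; "ft_torque": the same for the moment, N m; "gripper_width": opening from 0.0 (shut) to 1.0 (fully open); "grasp_force": force on a finger pad.
Only numpy, scipy, OpenCV 4.12 (cv2) and the standard library are available. Lean on these libraries where they do the work, as an engineer would, in place of code of your own. Each camera call takes 0.05 s, during which the arm holds its last target. There are 200 camera calls.

## Working session

There is one attempt and no reset: what is moved stays moved. The work goes in short steps, Python scripts to look and compute and a tool call to move; the robot and the scene stay as the last step left them, time stands still between calls to the robot, and variables do not carry over. Pictures are saved under pics/ and viewed, at most 10 in all, crops included, and the job is handed in when it is done.

Besides the shell and the picture viewer there is one more tool, called as a command line: name --argument value ..., lists and objects as JSON in quotes. arm_command: Moves the arm, as the interface text tells. Shifts and turns lie within -1 to 1; 1 stands for 0.15 m of shift or 2 pi rad of turn. Its arguments: {"type":"object","properties":{"moves":{"type":"array"}},"required":["moves"]}

```bash
mkdir -p pics; cat > h.py <<'E'
import numpy as np, cv2
from plant import manip
def ray(p,u,v):
    R=np.array(p["R"]);t=np.array(p["t"])
    d=R.T@np.array([(u-p["cx"])/p["fx"],(v-p["cy"])/p["fy"],1]); c=-R.T@t
    return c,d
def at_z(p,u,v,z):
    c,d=ray(p,u,v); return c+d*(z-c[2])/d[2]
def proj(p,X):
    x=np.array(p["R"])@np.array(X)+np.array(p["t"]); return p["fx"]*x[0]/x[2]+p["cx"],p["fy"]*x[1]/x[2]+p["cy"]
def tri(p,a,q,b):
    A=[];B=[]
    for P,(u,v) in((p,a),(q,b)):
        c,d=ray(P,u,v); d/=np.linalg.norm(d); M=np.eye(3)-np.outer(d,d); A.append(M);B.append(M@c)
    return np.linalg.lstsq(np.vstack(A),np.hstack(B),rcond=None)[0]
E
python3 - <<'E'
from h import *
print(manip.state())
ims=[]
for n in("scene","top"):
    p=manip.grab_frame(n); print(n,p["fx"],ray(p,256,192)[0],ray(p,256,192)[1])
    cv2.imwrite(f"pics/{n}0.png",p["frame"][:,:,::-1])
    for t in["valve","valve_wheel","valve_handle","cap","dish","slide_box","reagent_bottle","staining_jar","drop_bottle"]:
        print(t,[(np.round(r["extent"],1).tolist(),round(r["confidence"],2)) for r in manip.search_frame(p,t)][:4])
E
```

```text
{'time': 0.0, 'joint_pos': array([ 1.05301024e+00,  5.33586603e-02,  1.61428552e+00, -1.79784183e-05,
        1.47605675e+00, -1.19007716e-01]), 'joint_vel': array([-8.17526118e-04,  2.02036821e-04,  3.47124888e-04, -9.92259972e-04,
       -2.54302228e-03, -8.80345311e-05]), 'joint_efforts': array([-1.44305737e-03, -3.93690956e+01, -3.70170164e+01, -3.01093869e-04,
        7.20061798e-03, -2.10214992e-06]), 'tool_pos': array([0.24239405, 0.57543442, 0.24876696]), 'tool_rot': array([-3.21494235e-04,  1.98069702e-01,  9.80187371e-01, -1.00395791e-03]), 'contact_force': array([ 0.38898993, -0.38263904,  0.44176128]), 'ft_torque': array([ 0.02431675, -0.03393864,  0.02435873]), 'grasp_force': 0.0, 'gripper_width': 0.998290153718624}
scene 382.57873290068426 [ 0.87565742 -0.39596036  0.90153301] [-0.27551061  0.39241064 -0.87761457]
valve [([220.0, 130.6, 266.0, 243.0], 0.93), ([323.0, 115.4, 355.6, 150.1], 0.73)]
valve_wheel [([218.4, 135.1, 268.0, 174.0], 0.78)]
valve_handle [([245.0, 152.5, 249.8, 173.1], 0.42)]
cap [([245.2, 244.2, 260.1, 265.5], 0.83), ([212.8, 209.6, 230.3, 227.3], 
[... 432 characters left out ...]
3], 0.71)]
top 460.53277828642933 [ 0.41074103 -0.01829728  1.19122392] [ 0.22926831  0.0101036  -0.97349212]
valve [([191.7, 216.3, 316.7, 276.6], 0.91), ([92.0, 257.5, 147.0, 312.8], 0.58)]
valve_wheel [([218.8, 219.3, 270.3, 268.1], 0.55)]
valve_handle [([255.6, 214.8, 263.5, 228.0], 0.39), ([390.6, 234.6, 441.1, 288.8], 0.35)]
cap [([340.8, 211.0, 351.2, 222.4], 0.67), ([306.5, 213.5, 321.4, 226.0], 0.58), ([299.3, 180.5, 318.5, 199.5], 0.47)]
dish [([93.3, 259.0, 147.9, 311.9], 0.62)]
slide_box [([388.2, 235.9, 438.6, 289.8], 0.62)]
reagent_bottle [([227.6, 149.4, 256.4, 184.4], 0.73)]
staining_jar [([127.0, 178.8, 164.9, 204.9], 0.96)]
drop_bottle [([378.4, 193.2, 393.6, 210.7], 0.57)]
```

```bash
python3 - <<'E'
import cv2
a=cv2.imread("pics/scene0.png");b=cv2.imread("pics/top0.png")
cv2.imwrite("pics/a1.png",cv2.resize(a[60:340,80:370],None,fx=2,fy=2,interpolation=cv2.INTER_CUBIC))
cv2.imwrite("pics/b1.png",cv2.resize(b[130:330,80:450],None,fx=2.1,fy=2.1,interpolation=cv2.INTER_CUBIC))
E
```

```text
(no output)
```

View pics/a1.png

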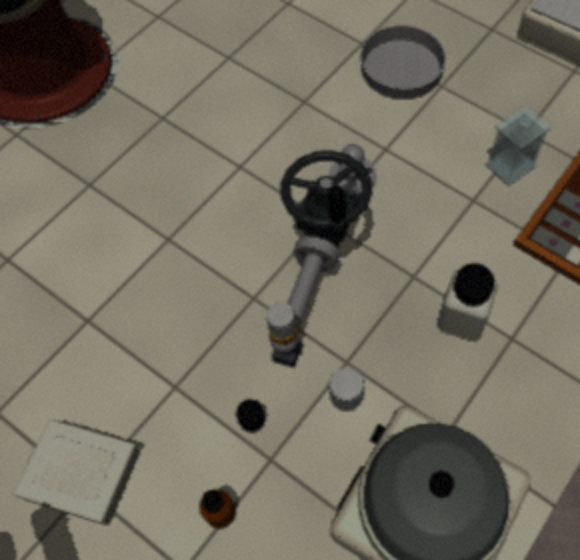

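View pics/b1.png

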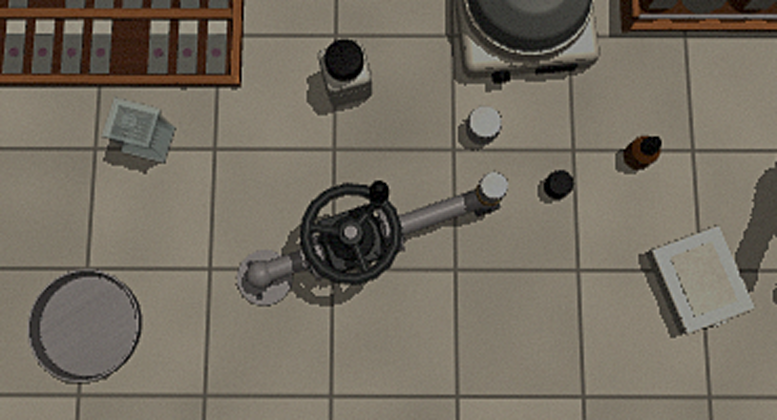

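The candidates for the cap in the scene image are the light one on the brass spigot (221,217), the loose light one on the bench (253,254) and the black one (205,267). The top image shows them at (314,219), (310,190) and (346,217). The one on the spigot fits: it is not black, it looks smaller than the loose light one, and it is pushed on. I'll confirm this in a crop and work out the geometry.

```bash
python3 - <<'E'
from h import *
s=manip.grab_frame("scene");t=manip.grab_frame("top")
a=cv2.resize(s["frame"][195:285,190:275,::-1],None,fx=6,fy=6,interpolation=cv2.INTER_CUBIC)
b=cv2.resize(t["frame"][175:235,290:355,::-1],None,fx=4,fy=4,interpolation=cv2.INTER_CUBIC)
c=np.zeros((540,775,3),np.uint8);c[:,:510]=a;c[:240,515:775]=b
d=cv2.resize(t["frame"][205:280,215:280,::-1],None,fx=4,fy=4,interpolation=cv2.INTER_CUBIC);c[240:540,515:775]=d
cv2.imwrite("pics/c1.png",c)
print("cap top",at_z(t,314.8,218.6,.121),"scene capTop",at_z(s,220.8,213.5,.121))
print("loose top z.04",at_z(t,311,189.5,.04))
print("axis top hub",at_z(t,80+350/2.1,130+232/2.1,.144),"scene hub",at_z(s,80+326/2,60+183/2,.144))
print("handle",at_z(t,80+378/2.1,130+189/2.1,.2),"scene",at_z(s,80+337/2,60+188/2,.2))
print("dish",at_z(t,80+86/2.1,130+326/2.1,.03), at_z(s,280,89,.02))
print("spigot flange",at_z(t,80+262/2.1,130+278/2.1,.0))
print([ (n,np.round(at_z(t,*x,z),3)) for n,x,z in(("reag",(243,158),.114),("jar",(142,188),.1),("black",(346,217),.03),("drop",(389,198),.09))])
E
```

```text
cap top [ 0.59873534 -0.14609946  0.121     ] scene capTop [ 0.59935449 -0.13857406  0.121     ]
loose top z.04 [ 0.68883478 -0.1477226   0.04      ]
axis top hub [0.54363003 0.01335631 0.144     ] scene hub [0.54761152 0.01358626 0.144     ]
handle [ 0.5814532  -0.01702621  0.2       ] scene [ 0.58566274 -0.01479516  0.2       ]
dish [0.44585969 0.32753693 0.03      ] [0.44483047 0.33526861 0.02      ]
spigot flange [0.50509122 0.12492799 0.        ]
[('reag', array([0.75 , 0.025, 0.114])), ('jar', array([0.677, 0.271, 0.1  ])), ('black', array([ 0.619, -0.237,  0.03 ])), ('drop', array([ 0.656, -0.333,  0.09 ]))]
```

View pics/c1.png

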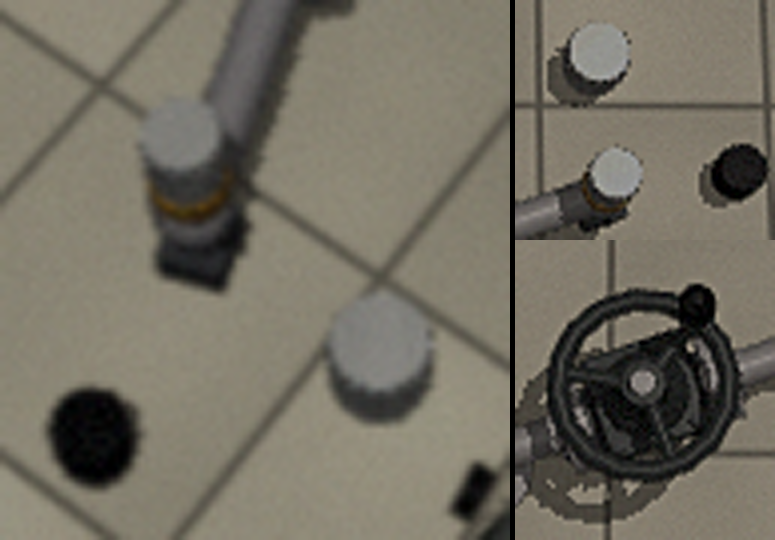

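The crop confirms it: the light cap on the brass spigot (crop 180,135) is visibly smaller than the loose light one (380,340), so it is the cap. The dish is on the left. Next I'll refine the positions and work out the moves.

```bash
cat >> h.py <<'E'
from scipy.spatial.transform import Rotation as Ro
def rel(X):
    s=manip.state();w,x,y,z=s["tool_rot"]
    return np.round(Ro.from_quat([x,y,z,w]).inv().apply(np.array(X)-s["tool_pos"])/.15,3)
E
python3 - <<'E'
from h import *
from scipy.optimize import least_squares
s=manip.grab_frame("scene");t=manip.grab_frame("top")
def res(p):
    ax,ay,th,ph=p; sp=[ax+.17*np.cos(th),ay+.17*np.sin(th)]; h=[ax+.05*np.cos(ph),ay+.05*np.sin(ph)]
    r=[]
    for P,X,uv in((t,sp+[.121],(314.75,218.25)),(s,sp+[.121],(220,217.2)),(t,[ax,ay,.144],(247,240.25)),(s,[ax,ay,.144],(243,151.5)),(t,h+[.2],(260.5,220.5)),
      (s,h+[.2],(247.3,153.5))):
        r+=list(np.array(proj(P,X))-uv)
    return r
o=least_squares(res,[.545,.0135,-1.24,-.68]);ax,ay,th,ph=o.x
print(o.x,np.round(o.fun,1)); sp=np.array([ax+.17*np.cos(th),ay+.17*np.sin(th)]);h=[ax+.05*np.cos(ph),ay+.05*np.sin(ph)]
print("sp",sp,"h",h)
for z in(.25,.111):print(rel([*sp,z]))
E
```

```text
[ 0.54444091  0.01410788 -1.22856705 -0.69473106] [-0.  -0.8 -0.5 -0.8 -0.7 -0.1 -0.9 -0.8 -0.1 -1.1 -0.7  0.8]
sp [ 0.60149085 -0.14603363] h [np.float64(0.5828522019866841), np.float64(-0.01790106027095812)]
[-4.073 -3.506  0.   ]
[-4.073 -3.506  0.927]
```

arm_command --moves '[[1,[-1,-0.86,0],0],[1,[-1,-0.86,0],0],[1,[-1,-0.86,0],0],[1,[-1,-0.86,0],0],[1,[-1,-0.86,0],0],[1,[-1,-0.86,0],0]]'

```text
time: 1.7
tool_pos: [0.3328, 0.395, 0.2501]
tool_rot: [0.001, 0.201, 0.98, -0.001]
contact_force: [-0.0, 0.1, 0.4]
gripper_width: 0.997
grasp_force: 0.0
```

arm_command --moves '[[1,[-1,-0.86,0],0],[1,[-1,-0.86,0],0],[1,[-1,-0.86,0],0],[1,[-1,-0.86,0],0],[1,[-1,-0.86,0],0],[1,[-1,-0.86,0],0]]'

```text
time: 2.2
tool_pos: [0.4209, 0.2179, 0.2503]
tool_rot: [0.001, 0.201, 0.98, -0.001]
contact_force: [-0.8, 1.2, -0.4]
gripper_width: 1.004
grasp_force: 0.0
```

arm_command --moves '[[1,[-1,-0.86,0],0],[1,[-1,-0.86,0],0],[1,[-1,-0.86,0],0],[1,[-1,-0.86,0],0],[1,[-1,-0.86,0],0],[1,[-1,-0.86,0],0]]'

```text
time: 2.7
tool_pos: [0.509, 0.0408, 0.2501]
tool_rot: [0.001, 0.201, 0.98, -0.001]
contact_force: [-0.5, 0.7, -0.3]
gripper_width: 1.003
grasp_force: 0.0
```

arm_command --moves '[[1,[-1,-0.86,0],0],[1,[-1,-0.86,0],0],[1,[-1,-0.86,0],0],[1,[-1,-0.86,0],0],[1,[-1,-0.86,0],0],[1,[-1,-0.86,0],0],[1,[-1,-0.86,0],0],[1,[-1,-0.86,0],0]]'

```text
time: 3.37
tool_pos: [0.5953, -0.1314, 0.2497]
tool_rot: [-0.0, 0.198, 0.98, 0.0]
contact_force: [-0.4, -0.8, 0.9]
gripper_width: 1.0
grasp_force: 0.0
```

```bash
python3 - <<'E'
from h import *
print(rel([.6015,-.146,.111]))
E
```

```text
[-0.077 -0.074  0.925]
```

arm_command --moves '[[1,[-0.077,-0.074,0],0],[1,[-0.077,-0.074,0.25],0],[1,[-0.077,-0.074,0.5],0],[1,[-0.077,-0.074,0.7],0],[1,[-0.077,-0.074,0.85],0],[1,[-0.077,-0.074,0.925],0],[1,[-0.077,-0.074,0.925],0],[1,[-0.077,-0.074,0.925],0]]'

```text
time: 4.03
tool_pos: [0.6019, -0.1469, 0.1118]
tool_rot: [0.0, 0.198, 0.98, -0.0]
contact_force: [0.6, 0.5, 0.8]
gripper_width: 1.0
grasp_force: 0.0
```

arm_command --moves '[[-1,[0,0,0],0],[-1,[0,0,0],0],[-1,[0,0,0],0],[-1,[0,0,0],0],[-1,[0,0,0],0],[-1,[0,0,0],0],[-1,[0,0,0],0],[-1,[0,0,0],0],[-1,[0,0,0],0],[-1,[0,0,0],0]]'

```text
time: 4.87
tool_pos: [0.6024, -0.1472, 0.1127]
tool_rot: [0.001, 0.198, 0.98, 0.0]
contact_force: [-0.7, 1.9, 4.9]
gripper_width: 0.342
grasp_force: 59.6
```

arm_command --moves '[[-1,[0,0,-0.03],0],[-1,[0,0,-0.06],0],[-1,[0,0,-0.09],0],[-1,[0,0,-0.13],0],[-1,[0,0,-0.17],0],[-1,[0,0,-0.21],0],[-1,[0,0,-0.26],0],[-1,[0,0,-0.35],0],[-1,[0,0,-0.5],0],[-1,[0,0,-0.7],0],[-1,[0,0,-0.9],0],[-1,[0,0,-0.9],0]]'

```text
time: 5.87
tool_pos: [0.6046, -0.1486, 0.2562]
tool_rot: [0.007, 0.198, 0.98, -0.001]
contact_force: [-0.1, -0.4, 0.6]
gripper_width: 0.33
grasp_force: 62.0
```

```bash
python3 - <<'E'
from h import *
from scipy.optimize import minimize
s=manip.grab_frame("scene");t=manip.grab_frame("top")
# dish centre: box centres vs projected rim/base circle extents
a=np.linspace(0,6.283,73)
def ext(P,c):
    q=np.array([proj(P,[c[0]+r*np.cos(k),c[1]+r*np.sin(k),z]) for k in a for r,z in((.066,.03),(.063,0))]);return np.r_[q.min(0),q.max(0)]
es=np.array(manip.search_frame(s,"dish")[0]["extent"]);et=np.array(manip.search_frame(t,"dish")[0]["extent"])
from scipy.optimize import least_squares
for D in([(s,es)],[(t,et)],[(s,es),(t,et)]):
    o=least_squares(lambda c:np.concatenate([ext(P,c)-e for P,e in D]),[.446,.33]);print(o.x,np.round(o.fun,1))
st=manip.state();print(st["tool_pos"],st["gripper_width"],st["grasp_force"],rel([*o.x,.25]))
A=cv2.resize(s["frame"][60:280,150:370,::-1],None,fx=2,fy=2)
B=cv2.resize(t["frame"][130:350,240:400,::-1],None,fx=2,fy=2)
cv2.imwrite("pics/d.png",np.hstack([A,B]))
E
```

```text
[0.4511333  0.32409784] [ 1.3 -0.7 -1.3  0.7]
[0.44277039 0.33409472] [ 0.1  1.3 -0.1 -1.3]
[0.44503507 0.33165018] [ 1.2 -2.9 -1.7 -1.8  1.2  0.4  0.9 -2.2]
[ 0.60093304 -0.14712514  0.24558212] 0.3325076749646959 61.94785188417882 [ 2.197  2.538 -0.027]
```

View pics/d.png

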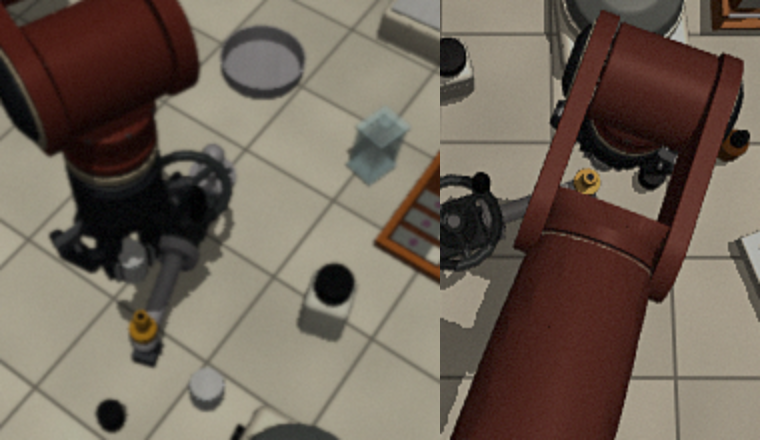

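The spigot is bare brass (143,325) and the cap is in the fingers (130,260). I'll carry it high to the dish.

arm_command --moves '[[-1,[0,0,-0.2],0],[-1,[0.35,0.4,-0.2],0],[-1,[0.732,0.846,-0.2],0],[-1,[0.732,0.846,-0.2],0],[-1,[0.732,0.846,-0.2],0],[-1,[0.732,0.846,-0.2],0]]'

```text
time: 6.57
tool_pos: [0.5468, 0.0178, 0.2741]
tool_rot: [-0.003, 0.195, 0.981, 0.001]
contact_force: [-0.4, -0.9, -1.1]
gripper_width: 0.336
grasp_force: 61.9
```

arm_command --moves '[[-1,[0.732,0.846,0],0],[-1,[0.732,0.846,0],0],[-1,[0.732,0.846,0],0],[-1,[0.732,0.846,0],0],[-1,[0.732,0.846,0],0]]'

```text
time: 6.98
tool_pos: [0.4948, 0.1769, 0.2744]
tool_rot: [-0.002, 0.195, 0.981, 0.001]
contact_force: [0.8, -0.6, -1.1]
gripper_width: 0.339
grasp_force: 61.9
```

arm_command --moves '[[-1,[0.732,0.846,0],0],[-1,[0.732,0.846,0],0],[-1,[0.732,0.846,0],0],[-1,[0.732,0.846,0],0],[-1,[0.732,0.846,0],0],[-1,[0.732,0.846,0],0],[-1,[0.732,0.846,0],0]]'

```text
time: 7.57
tool_pos: [0.4457, 0.3307, 0.2748]
tool_rot: [-0.001, 0.198, 0.98, -0.001]
contact_force: [0.1, -0.2, -0.8]
gripper_width: 0.335
grasp_force: 61.9
```

```bash
python3 - <<'E'
from h import *
print(rel([.445,.332,.04]),manip.state()["grasp_force"])
E
```

```text
[0.006 0.01  1.565] 61.91021173610352
```

arm_command --moves '[[-1,[0,0,0.2],0],[-1,[0,0,0.45],0],[-1,[0,0,0.7],0],[-1,[0,0,0.9],0],[-1,[0,0,0.95],0]]'

```text
time: 7.98
tool_pos: [0.443, 0.3275, 0.1267]
tool_rot: [-0.004, 0.199, 0.98, -0.004]
contact_force: [-0.9, -0.3, -1.9]
gripper_width: 0.337
grasp_force: 62.0
```

arm_command --moves '[[-1,[0,0,0.15],0],[-1,[0,0,0.3],0],[-1,[0,0,0.45],0],[-1,[0,0,0.55],0],[-1,[0,0,0.61],0],[-1,[0,0,0.61],0],[-1,[0,0,0.61],0]]'

```text
time: 8.57
tool_pos: [0.4468, 0.3311, 0.0431]
tool_rot: [0.0, 0.199, 0.98, 0.0]
contact_force: [0.5, -0.1, -0.2]
gripper_width: 0.336
grasp_force: 62.0
```

arm_command --moves '[[0.1,[0,0,0],0],[0.1,[0,0,0],0],[0.1,[0,0,0],0],[0.1,[0,0,0],0],[0.1,[0,0,0],0],[0.1,[0,0,-0.05],0],[0.1,[0,0,-0.2],0],[0.1,[0,0,-0.4],0],[0.3,[0,0,-0.7],0],[0.6,[0,0,-1],0],[1,[0,0,-1],0]]'

```text
time: 9.48
tool_pos: [0.4494, 0.3336, 0.2022]
tool_rot: [0.006, 0.198, 0.98, 0.005]
contact_force: [1.0, 0.5, 1.2]
gripper_width: 0.909
grasp_force: 0.0
```

arm_command --moves '[[1,[0,0,-0.25],0],[1,[0,0,-0.5],0],[1,[0,0,-0.5],0],[1,[0,0,-0.5],0]]'

```text
time: 9.82
tool_pos: [0.4472, 0.3323, 0.2716]
tool_rot: [0.003, 0.198, 0.98, 0.002]
contact_force: [-1.0, -0.4, -0.6]
gripper_width: 1.002
grasp_force: 0.0
```

```bash
python3 - <<'E'
from h import *
print(rel([.5829,-.0179,.265]),rel([.5829,-.0179,.175]),manip.state()["tool_pos"])
s=manip.grab_frame("scene")
cv2.imwrite("pics/e.png",cv2.resize(s["frame"][50:230,200:350,::-1],None,fx=3,fy=3))
E
```

```text
[-1.74  -1.801  0.042] [-1.737 -1.804  0.642] [0.44720979 0.33232443 0.27162574]
```

View pics/e.png

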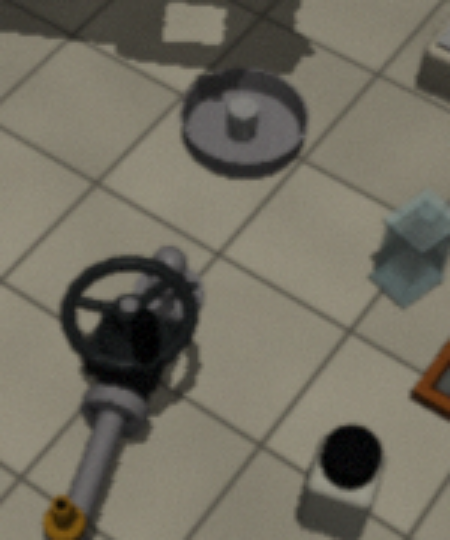

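The cap stands upright in the middle of the dish (240,115) and the spigot is bare. Next is the wheel handle.

arm_command --moves '[[1,[-0.87,-0.9,0],0],[1,[-0.87,-0.9,0],0],[1,[-0.87,-0.9,0],0],[1,[-0.87,-0.9,0],0],[1,[-0.87,-0.9,0],0]]'

```text
time: 10.28
tool_pos: [0.5137, 0.1528, 0.265]
tool_rot: [-0.001, 0.199, 0.98, -0.001]
contact_force: [0.7, -0.2, -0.2]
gripper_width: 0.994
grasp_force: 0.0
```

arm_command --moves '[[1,[-0.87,-0.9,0],0],[1,[-0.87,-0.9,0],0],[1,[-0.87,-0.9,0],0],[1,[-0.87,-0.9,0],0],[1,[-0.87,-0.9,0],0],[1,[-0.87,-0.9,0],0],[1,[-0.87,-0.9,0],0]]'

```text
time: 10.87
tool_pos: [0.5808, -0.0195, 0.2649]
tool_rot: [-0.002, 0.199, 0.98, 0.0]
contact_force: [-0.3, 0.5, -0.1]
gripper_width: 0.996
grasp_force: 0.0
```

```bash
python3 - <<'E'
from h import *
print(rel([.5829,-.0179,.175]))
E
```

```text
[-0.011  0.016  0.6  ]
```

arm_command --moves '[[1,[-0.011,0.016,0.15],0],[1,[-0.011,0.016,0.3],0],[1,[-0.011,0.016,0.45],0],[1,[-0.011,0.016,0.55],0],[1,[-0.011,0.016,0.6],0],[1,[-0.011,0.016,0.6],0],[1,[-0.011,0.016,0.6],0]]'

```text
time: 11.45
tool_pos: [0.5836, -0.0162, 0.1771]
tool_rot: [-0.0, 0.197, 0.98, 0.0]
contact_force: [0.2, -0.6, 1.1]
gripper_width: 1.001
grasp_force: 0.0
```

arm_command --moves '[[-1,[0,0,0],0],[-1,[0,0,0],0],[-1,[0,0,0],0],[-1,[0,0,0],0],[-1,[0,0,0],0],[-1,[0,0,0],0],[-1,[0,0,0],0],[-1,[0,0,0],0],[-1,[0,0,0],0],[-1,[0,0,0],0]]'

```text
time: 12.28
tool_pos: [0.5843, -0.0171, 0.178]
tool_rot: [0.0, 0.198, 0.98, 0.0]
contact_force: [-0.3, 1.1, 5.2]
gripper_width: 0.225
grasp_force: 59.1
```

```bash
cat >> h.py <<'E'
AX=np.array([.5444,.0141])
def circ(dphi,n,r=.05):
    """rows (tool x,y units) going dphi degrees round the axis from the present TCP angle"""
    s=manip.state();p=s["tool_pos"][:2]-AX;a0=np.arctan2(p[1],p[0])
    print("r",np.hypot(*p),"ang",np.degrees(a0),"z",s["tool_pos"][2],"F",s["contact_force"],s["grasp_force"])
    for k in range(1,n+1):
        a=a0+np.radians(dphi)*k/n; print(list(map(float,rel([*(AX+r*np.array([np.cos(a),np.sin(a)])),s["tool_pos"][2]])[:2])),end=", ")
    print()
E
python3 - <<'E'
from h import *
circ(-90,6)
E
```

```text
r 0.05064147972439133 ang -38.043810413130466 z 0.17798552547281715 F [-0.25093317  1.05805979  5.23320647] 59.08761752623832
[0.038, -0.079], [0.091, -0.148], [0.16, -0.201], [0.241, -0.234], [0.327, -0.245], [0.413, -0.233],
```

arm_command --moves '[[-1,[0.038,-0.079,0],0],[-1,[0.091,-0.148,0],0],[-1,[0.16,-0.201,0],0],[-1,[0.241,-0.234,0],0],[-1,[0.327,-0.245,0],0],[-1,[0.413,-0.233,0],0],[-1,[0.413,-0.233,0],0]]'

```text
time: 12.87
tool_pos: [0.5128, -0.0244, 0.1779]
tool_rot: [0.001, 0.198, 0.98, 0.001]
contact_force: [-1.2, 3.8, 5.8]
gripper_width: 0.225
grasp_force: 60.2
```

```bash
python3 - <<'E'
from h import *
circ(-90,6)
E
```

```text
r 0.0497877362844398 ang -129.3263434065286 z 0.17793811645548335 F [-1.21710125  3.78902473  5.83443606] 60.17903908970766
[0.08, 0.034], [0.148, 0.089], [0.199, 0.159], [0.23, 0.24], [0.239, 0.327], [0.225, 0.413],
```

arm_command --moves '[[-1,[0.08,0.034,0],0],[-1,[0.148,0.089,0],0],[-1,[0.199,0.159,0],0],[-1,[0.199,0.159,0],0]]'

```text
time: 13.2
tool_pos: [0.4952, 0.0096, 0.1779]
tool_rot: [0.0, 0.197, 0.98, 0.0]
contact_force: [-0.2, 2.6, 5.5]
gripper_width: 0.229
grasp_force: 60.5
```

```bash
python3 - <<'E'
from h import *
circ(0,1)
s=manip.state();w,x,y,z=s["tool_rot"];R=Ro.from_quat([x,y,z,w]).inv()
P=lambda d:np.array([.05*np.cos(np.radians(d)),.05*np.sin(np.radians(d)),0])
for a in range(-174,-174-360,-30):
    print(a-30,[np.round(R.apply(P(a-d)-P(a))/.15,3)[:2].tolist() for d in(15,30)])
E
```

```text
r 0.04936733200460161 ang -174.7919696486309 z 0.17794753844080075 F [-0.21059633  2.6338089   5.48420761] 60.518215649644844
[0.004, -0.002], 
-204 [[0.032, 0.081], [0.041, 0.168]]
-234 [[-0.013, 0.086], [-0.048, 0.166]]
-264 [[-0.054, 0.068], [-0.125, 0.119]]
-294 [[-0.081, 0.032], [-0.168, 0.041]]
-324 [[-0.086, -0.013], [-0.166, -0.048]]
-354 [[-0.068, -0.054], [-0.119, -0.125]]
-384 [[-0.032, -0.081], [-0.041, -0.168]]
-414 [[0.013, -0.086], [0.048, -0.166]]
-444 [[0.054, -0.068], [0.125, -0.119]]
-474 [[0.081, -0.032], [0.168, -0.041]]
-504 [[0.086, 0.013], [0.166, 0.048]]
-534 [[0.068, 0.054], [0.119, 0.125]]
```

arm_command --moves '[[-1,[0.032,0.081,0],0],[-1,[0.041,0.168,0],0],[-1,[0.041,0.168,0],0]]'

```text
time: 13.45
tool_pos: [0.4998, 0.0353, 0.1779]
tool_rot: [0.0, 0.197, 0.98, 0.0]
contact_force: [-0.1, 1.9, 5.7]
gripper_width: 0.222
grasp_force: 60.6
```

arm_command --moves '[[-1,[-0.013,0.086,0],0],[-1,[-0.048,0.166,0],0],[-1,[-0.048,0.166,0],0]]'

```text
time: 13.7
tool_pos: [0.5168, 0.0552, 0.178]
tool_rot: [0.0, 0.197, 0.98, 0.001]
contact_force: [0.7, 2.8, 5.3]
gripper_width: 0.225
grasp_force: 60.6
```

arm_command --moves '[[-1,[-0.054,0.068,0],0],[-1,[-0.125,0.119,0],0],[-1,[-0.125,0.119,0],0]]'

```text
time: 13.95
tool_pos: [0.5415, 0.0638, 0.178]
tool_rot: [0.001, 0.198, 0.98, 0.001]
contact_force: [4.5, 1.5, 5.5]
gripper_width: 0.224
grasp_force: 60.5
```

arm_command --moves '[[-1,[-0.081,0.032,0],0],[-1,[-0.168,0.041,0],0],[-1,[-0.168,0.041,0],0]]'

```text
time: 14.2
tool_pos: [0.5671, 0.0589, 0.178]
tool_rot: [0.001, 0.198, 0.98, 0.0]
contact_force: [3.1, -1.0, 5.6]
gripper_width: 0.226
grasp_force: 60.5
```

arm_command --moves '[[-1,[-0.086,-0.013,0],0],[-1,[-0.166,-0.048,0],0],[-1,[-0.166,-0.048,0],0]]'

```text
time: 14.45
tool_pos: [0.5867, 0.0417, 0.1779]
tool_rot: [0.0, 0.198, 0.98, -0.0]
contact_force: [0.9, -2.8, 6.1]
gripper_width: 0.225
grasp_force: 60.6
```

arm_command --moves '[[-1,[-0.068,-0.054,0],0],[-1,[-0.119,-0.125,0],0],[-1,[-0.119,-0.125,0],0]]'

```text
time: 14.7
tool_pos: [0.5926, 0.0291, 0.1779]
tool_rot: [-0.006, 0.197, 0.98, 0.013]
contact_force: [-9.5, 37.5, 14.1]
gripper_width: 0.229
grasp_force: 62.3
```

The force jumped to about 38 N, so the wheel is on the stop. I'll hold there briefly and then measure.

arm_command --moves '[[-1,[0,0,0],0],[-1,[0,0,0],0],[-1,[0,0,0],0]]'

```text
time: 14.95
tool_pos: [0.5925, 0.0293, 0.1779]
tool_rot: [-0.005, 0.196, 0.98, 0.011]
contact_force: [-8.3, 33.3, 11.9]
gripper_width: 0.227
grasp_force: 62.1
```

```bash
python3 - <<'E'
from h import *
circ(0,1)
s=manip.grab_frame("scene");cv2.imwrite("pics/stop.png",s["frame"][:,:,::-1])
R=Ro.from_quat([.19807,.98019,0,0]).inv()   # nominal tool axes x,y,z,w
a0=17.5
P=lambda d:np.array([.05*np.cos(np.radians(d)),.05*np.sin(np.radians(d)),0])
c=P(-354)  # commanded now
for k in range(0,4): # half turns, 12 rows of 15 deg; first starts from commanded pose
    st=c if k==0 else P(a0+180*k)
    print([[-1,np.round(R.apply(P(a0+180*k+d)-st)/.15,3)[:2].tolist()+[0],0] for d in range(0 if k==0 else 15,181,15)])
E
```

```text
r 0.05045713866705552 ang 17.494749777884753 z 0.17790038250628595 F [-8.25929626 33.29763141 11.85894619] 62.109693239908665
[0.002, -0.002], 
[[-1, [0.038, 0.055, 0], 0], [-1, [0.102, 0.113, 0], 0], [-1, [0.18, 0.153, 0], 0], [-1, [0.265, 0.171, 0], 0], [-1, [0.352, 0.167, 0], 0], [-1, [0.435, 0.14, 0], 0], [-1, [0.508, 0.093, 0], 0], [-1, [0.566, 0.029, 0], 0], [-1, [0.606, -0.049, 0], 0], [-1, [0.624, -0.134, 0], 0], [-1, [0.62, -0.221, 0], 0], [-1, [0.593, -0.304, 0], 0], [-1, [0.546, -0.377, 0], 0]]
[[-1, [-0.065, -0.058, 0], 0], [-1, [-0.142, -0.098, 0], 0], [-1, [-0.227, -0.116, 0], 0], [-1, [-0.314, -0.112, 0], 0], [-1, [-0.397, -0.085, 0], 0], [-1, [-0.47, -0.038, 0], 0], [-1, [-0.528, 0.026, 0], 0], [-1, [-0.568, 0.104, 0], 0], [-1, [-0.586, 0.189, 0], 0], [-1, [-0.582, 0.276, 0], 0], [-1, [-0.555, 0.359, 0], 0], [-1, [-0.508, 0.432, 0], 0]]
[[-1, [0.065, 0.058, 0], 0], [-1, [0.142, 0.098, 0], 0], [-1, [0.227, 0.116, 0], 0], [-1, [0.314, 0.112, 0], 0], [-1, [0.397, 0.085, 0], 0], [-1, [0.47, 0.038, 0], 0], [-1, [0.528, -0.026, 0], 0], [-1, [0.568, -0.104, 0], 0], [-1, [0.586, -0.189, 0], 0], [-1, [0.582, -0.276, 0], 0], [-1, [0.555, -0.359, 0], 0], [-1, [0.508, -0.432, 0], 0]]
[[-1, [-0.065, -0.058, 0], 0], [-1, [-0.142, -0.098, 0], 0], [-1, [-0.227, -0.116, 0], 0], [-1, [-0.314, -0.112, 0], 0], [-1, [-0.397, -0.085, 0], 0], [-1, [-0.47, -0.038, 0], 0], [-1, [-0.528, 0.026, 0], 0], [-1, [-0.568, 0.104, 0], 0], [-1, [-0.586, 0.189, 0], 0], [-1, [-0.582, 0.276, 0], 0], [-1, [-0.555, 0.359, 0], 0], [-1, [-0.508, 0.432, 0], 0]]
```

arm_command --moves '[[-1,[0.038,0.055,0],0],[-1,[0.038,0.055,0],0],[-1,[0.102,0.113,0],0],[-1,[0.18,0.153,0],0],[-1,[0.265,0.171,0],0],[-1,[0.352,0.167,0],0],[-1,[0.435,0.14,0],0],[-1,[0.508,0.093,0],0],[-1,[0.566,0.029,0],0],[-1,[0.606,-0.049,0],0],[-1,[0.624,-0.134,0],0],[-1,[0.62,-0.221,0],0],[-1,[0.593,-0.304,0],0],[-1,[0.546,-0.377,0],0],[-1,[0.546,-0.377,0],0]]'

```text
time: 16.25
tool_pos: [0.498, -0.0031, 0.178]
tool_rot: [0.001, 0.199, 0.98, 0.0]
contact_force: [3.7, -2.6, 4.3]
gripper_width: 0.224
grasp_force: 61.4
```

```bash
python3 - <<'E'
from h import *
circ(0,1)
E
```

```text
r 0.049499223286292714 ang -159.652172675414 z 0.1779603292415705 F [ 3.69834153 -2.55569629  4.31453252] 61.376437892904505
[0.002, -0.002],
```

arm_command --moves '[[-1,[-0.065,-0.058,0],0],[-1,[-0.142,-0.098,0],0],[-1,[-0.227,-0.116,0],0],[-1,[-0.314,-0.112,0],0],[-1,[-0.397,-0.085,0],0],[-1,[-0.47,-0.038,0],0],[-1,[-0.528,0.026,0],0],[-1,[-0.568,0.104,0],0],[-1,[-0.586,0.189,0],0],[-1,[-0.582,0.276,0],0],[-1,[-0.555,0.359,0],0],[-1,[-0.508,0.432,0],0],[-1,[-0.508,0.432,0],0]]'

```text
time: 17.33
tool_pos: [0.5925, 0.0298, 0.1779]
tool_rot: [-0.0, 0.197, 0.98, 0.0]
contact_force: [-1.1, 2.4, 8.2]
gripper_width: 0.226
grasp_force: 61.6
```

arm_command --moves '[[-1,[0.065,0.058,0],0],[-1,[0.142,0.098,0],0],[-1,[0.227,0.116,0],0],[-1,[0.314,0.112,0],0],[-1,[0.397,0.085,0],0],[-1,[0.47,0.038,0],0],[-1,[0.528,-0.026,0],0],[-1,[0.568,-0.104,0],0],[-1,[0.586,-0.189,0],0],[-1,[0.582,-0.276,0],0],[-1,[0.555,-0.359,0],0],[-1,[0.508,-0.432,0],0],[-1,[0.508,-0.432,0],0]]'

```text
time: 18.42
tool_pos: [0.4979, -0.0029, 0.178]
tool_rot: [0.001, 0.199, 0.98, -0.0]
contact_force: [3.0, -2.1, 4.6]
gripper_width: 0.225
grasp_force: 61.4
```

arm_command --moves '[[-1,[-0.065,-0.058,0],0],[-1,[-0.142,-0.098,0],0],[-1,[-0.227,-0.116,0],0],[-1,[-0.314,-0.112,0],0],[-1,[-0.397,-0.085,0],0],[-1,[-0.47,-0.038,0],0],[-1,[-0.528,0.026,0],0],[-1,[-0.568,0.104,0],0],[-1,[-0.586,0.189,0],0],[-1,[-0.582,0.276,0],0],[-1,[-0.555,0.359,0],0],[-1,[-0.508,0.432,0],0],[-1,[-0.508,0.432,0],0],[-1,[-0.508,0.432,0],0],[-1,[-0.508,0.432,0],0]]'

```text
time: 19.67
tool_pos: [0.5924, 0.0299, 0.1779]
tool_rot: [-0.0, 0.198, 0.98, 0.001]
contact_force: [-0.9, 3.2, 8.0]
gripper_width: 0.227
grasp_force: 61.7
```

```bash
python3 - <<'E'
from h import *
circ(0,1)
s=manip.grab_frame("scene");a=cv2.imread("pics/stop.png")
cv2.imwrite("pics/f.png",np.hstack([cv2.resize(x[60:260,180:310],None,fx=3,fy=3) for x in(a,s["frame"][:,:,::-1])]))
E
```

```text
r 0.05056916496535634 ang 18.161877387761916 z 0.1779367117667756 F [-0.8788447   3.22724973  8.01486723] 61.65163764730096
[0.003, -0.002],
```

View pics/f.png

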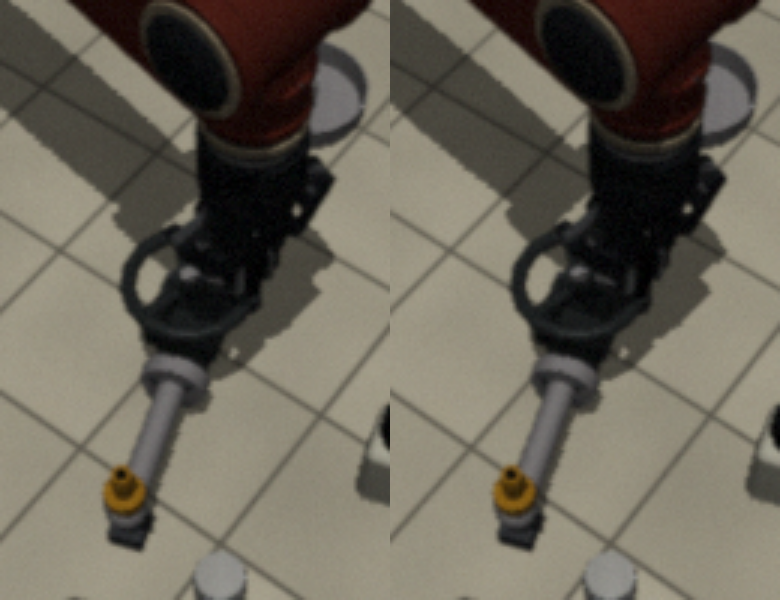

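The picture at the stop (left) and the present one (right) show the same wheel pose. The TCP is at 18.2° against 17.5° at the stop, after exactly two turns, and the grip is 62 N. Handing in.

```bash
python3 -c "
from plant import manip
print(manip.job_done())"
```

```text
the job is handed in; nothing more can be done
None
```

I handed the job in at about 20 s: the cap stands in the dish, and the valve was shut onto its stop and then opened two turns (within about 1° by arm position). The gripper still holds the handle; nothing was knocked over, and the hand-in returned no verdict.

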